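Spatula out of the half-lidded box, over the drip tray

ROBOT

A 6-joint arm with a two-finger parallel gripper is mounted at the origin on the work surface. World frame = base frame: x ahead of the robot, y to its left, z up, the work surface at z = 0. Lengths are in m, angles in rad, forces in N, time in s.
With the tool pointing down it reaches from about 0.225 to 0.875 m from the base axis. Payload 3.4 kg.
Tool frame: the origin (TCP) lies midway between the tips of the shut fingers; the grasp point (between the pads) lies arm.hold_point_z behind it (arm.hold_point_z is the distance from the TCP to the grasp point, in m); z points along the fingers, y is the line along which they close (so a half turn about z gives the same grasp; the last joint's range is limited). The gripper opens to 85 mm and grips with 20 to 120 N. Pads are 22 mm wide; open, the fingers measure 114 mm over their backs; the gripper's body (76 mm by 85 mm) begins 54 mm behind the grasp point. The pads swing forward as they close: fully open they stand 13 mm farther back than shut.
Start: joints at [1.183, 0.276, 1.505, -0, 1.361, -0.121], TCP at [0.152, 0.555, 0.231] pointing down, gripper open.
Joint ranges: [-2.89, 2.89], [-0.75, 2.08], [0.22, 2.7], [-1.18, 4.32], [0.11, 2.71], [-2.7, 2.7]. Speed limits (rad/s): [2.57, 2.57, 3.14, 3.14, 3.14, 3.14].

INTERFACE

Orientations are given as a rotation vector (axis times angle).
In Python, from rig import monitor, read_camera, arm gives the robot as it stands. The module is installed in compiled form; this text tells all that it offers.
- The arm moves only by the shell command python3 -m handwheel 'ROWS' [FORCE]. ROWS is JSON, a list of rows, each an object with "angular": the turn, a rotation vector about the tool's x, y, z in degrees, a list of three; "offset": the shift along the tool's x, y, z in m, a list of three; "gripper": the opening in per cent of the stroke, from 0 (shut) to 100 (fully open). In form: [{"angular": [rx, ry, rz], "offset": [tx, ty, tz], "gripper": gripper}, ...]. A call has 1 to 20 rows; each row is the pose to reach, as a shift and turn from the pose commanded when the call began, along the tool's axes at that moment; what a row does not reach only later rows make up. A row lasts 1/10 s, in which the tool goes at most 50 mm and 8.59 degrees, less where a joint would pass 70% of its speed; a pose out of reach is approached as far as the arm can. A call with a gripper value outside its range is refused whole. The fingers move at their own pace and stop on an object; FORCE is the grip in N (left out, the last holds). Time passes only in rows, so rows that repeat a pose let the fingers close. It gives the time, the measured TCP pose, the force, the opening and the grip force at its end, in the units of the state.
- monitor.sense(): the state, without advancing time (a new reading comes with each control period).
- read_camera(name): name is "side" or "top"; returns a dict with "color" (420x560x3 uint8, red, green, blue), "depth" (420x560 float32, m along the optical axis (not along the pixel's ray), 0 where there is no reading), "fx", "fy", "cx", "cy" (pixels), "dist" ([k1, k2, p1, p2, k3] as OpenCV has them; the pictures are not rectified), "xyz" and "orientation" of the camera in the world. Camera axes: x right, y down, z forward; pixel columns grow to the right and rows downward; lengths in m; the calibration is good to about 2 mm. A picture is of the moment at which its call begins.
- arm.sign_off(): hands the job in; it is judged then, once.
The state is a dict: "time": time; "joint_positions": joint angles; "dq": joint speeds; "joint_efforts": joint torques, N m; "tool_pos": TCP position; "tcp_rot": TCP orientation; "force": force on the tool from outside, world axes, zero at the start; "torque": the same for the moment, N m; "width": opening from 0.0 (shut) to 1.0 (fully open); "gripper_force": force on a finger pad.
Only numpy, scipy, OpenCV 4.12 (cv2) and the standard library are available. Lean on these libraries where they do the work, as an engineer would, in place of code of your own. Each camera call takes 0.05 s, during which the arm holds its last target. There are 200 camera calls.

TASK

The drip tray's grate stands up at one edge: first press it down until it lies level in its tray. Then take the spatula lying in the wooden box, tilt it to draw it blade first up through the opening, which is shorter than the spatula, and finish holding it still in the gripper with its blade above the middle of the grate, every part of it well clear (10 to 30 cm above the counter); do not put it down or let go. Leave the three spice jars where they stand.

Things in the scene. Friction and masses are not known exactly. Their poses are not given: they have to be found in the camera images.
- spatula_grip (a point): Spatula, wooden handle and flat grey blade, 250 mm long, lying flat on the box floor, butt under the half-lid. Point mid-way up the handle near its balance, 140 from the butt, 110 from the tip. x to the blade tip, z out of the upper face. Handle 22 wide (y), 20 thick, from 140 behind to 30 ahead of this point. Underside 10 below it.
- spatula_blade (a point): Middle of the spatula's blade, 70 mm ahead of spatula_grip, 4 mm above the underside; axes as spatula_grip. The blade is 60 wide, 8 thick, 80 long, its underside flush with the handle's.
- spatula_tip (a point): Blade tip of the spatula, 110 mm ahead of spatula_grip, 4 mm above its underside; axes as spatula_grip.
- spatula_butt (a point): Butt end of the spatula's handle, 140 mm behind spatula_grip, half-way up the handle; axes as spatula_grip.
- box: Wooden box fixed to the counter, 284 (x) by 142 (y) mm, inside 272 by 130, walls 56 high, floor 6 thick. Origin: centre of the underside; x from covered to open end, z up. A fixed half-lid (heights 56 to 61) covers x -142 to -46; the opening, x -46 to 136, is 182 long: shorter than the spatula. The spatula lies blade towards +x.
- drip_tray: Square steel drip tray fixed to the counter, 160 by 160, rim 18 high. Origin at the centre of its underside; z up.
- grate (a joint): Tilt (rad) of the tray's flat slotted grate, 140 by 140 by 5 mm. 0: level, top flush with the tray's rim; positive: its edge on the tray's -x side is raised. It swings about its edge at the tray's x = +71. Stiff: stays where left; about 3 N down at the raised edge moves it until it stops at 0.
- grate_edge (a point): Point on top of the grate, 15 mm in from the middle of the edge that stands raised, 125 mm from the swing edge: where to press. Axes turn with the grate.
- grate_mid (a point): Centre of the grate's top face. Axes turn with the grate.
- jar0: Squat glass spice jar with steel twist cap, 52 across, 62 tall. Bystander, to be left where it stands; origin at the centre of its underside.
- jar1: Squat glass spice jar with steel twist cap, 52 across, 62 tall. Bystander, to be left where it stands; origin at the centre of its underside.
- jar2: Squat glass spice jar with steel twist cap, 52 across, 62 tall. Bystander, to be left where it stands; origin at the centre of its underside.
Things that resemble listed ones, but are neither listed nor needed, are in the scene too. Leave any orange look-alike of the drip_tray alone.

How it is judged:
On the way, in this order (a step that is already met when the one before it is completed fails the run):
1. the grate has been pressed level (value of joint grate below 0.025 rad), for 0.2 s.
2. the spatula is tilted through the opening: blade tip above the box's rim while the butt is still under the half-lid (z of spatula_tip in the frame of box above 0.058 m and x of spatula_butt in the frame of box below -0.046 m and z of spatula_butt in the frame of box below 0.056 m), for 0.02 s.
At the end, for the whole second after the job is handed in: Grate within 0.025 rad of level; spatula gripped (over 1 N), under 40 mm/s, touching neither box nor tray; blade middle within 50 mm horizontally of the grate centre; blade, tip and butt over 80 mm above the counter, blade under 320 mm (value of joint grate below 0.025 rad and horizontal distance between spatula_blade and grate_mid below 0.05 m and height (world z) of spatula_blade between 0.08 and 0.32 m and height (world z) of each of spatula_tip, spatula_butt above 0.08 m and contact force between spatula and the fingers above 1 N and contact force between spatula and drip_tray below 0.05 N and contact force between spatula and box below 0.05 N and linear speed of spatula below 0.04 m/s); the arm keeps its last pose, push and grip.
It fails at once if a spice jar is pushed more than 30 mm (distance of any of jar0, jar1, jar2 from where it was at the start of the episode above 0.03 m).
It also fails if it takes over 61 s, if anything falls off the work surface, if the arm or the gripper's body presses on something with over 40 N, if the wrist force passes 120 N, or if a joint passes its speed limit or range.

## Working session

There is one attempt and no reset: what is moved stays moved. The work goes in short steps, Python scripts to look and compute and a shell command to move; the robot and the scene stay as the last step left them, time stands still between calls to the robot, and variables do not carry over. Pictures are saved under pics/ and viewed, at most 10 in all, crops included, and the job is handed in when it is done.

```bash
mkdir -p pics
python3 - <<'E'
from rig import monitor, read_camera, arm
import cv2,pickle
s=monitor.sense();print(s['tool_pos'],s['tcp_rot'],s['width'],arm.hold_point_z,s['time'])
d={}
for n in('top','side'):
    c=read_camera(n);d[n]=c;cv2.imwrite(f'pics/{n}0.png',c['color'][:,:,::-1])
    print(n,c['xyz'],c['orientation'],c['fx'],c['cx'],c['cy'],c['dist'])
pickle.dump(d,open('v0.pkl','wb'))
E
```

```text
[0.15140992 0.55417883 0.23044314] [-4.17807434e-01 -3.11322124e+00  2.71798883e-03] 1.0001009723822059 0.0187 0.0
top [ 0.4212045  -0.10925089  1.08716097] [-2.22526142  2.16439983 -0.11027953] 399.5899638268793 283.46430316237655 207.51912839574004 [-0.06534076  0.          0.          0.          0.        ]
side [ 1.09120083 -1.04866718  0.79107479] [-2.06801213 -0.62648623  0.31602272] 522.0069474990476 281.14741644455023 200.78949535314857 [0.03867657 0.         0.         0.         0.        ]
```

View pics/top0.png

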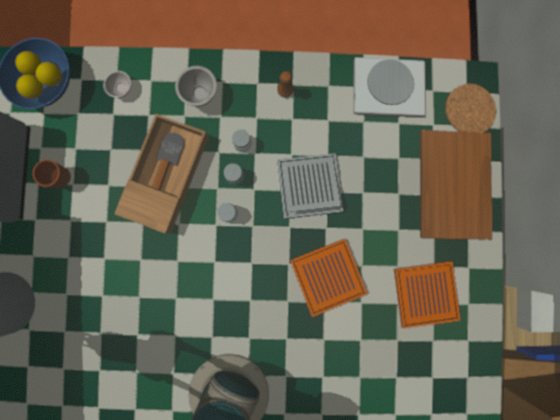

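View pics/side0.png

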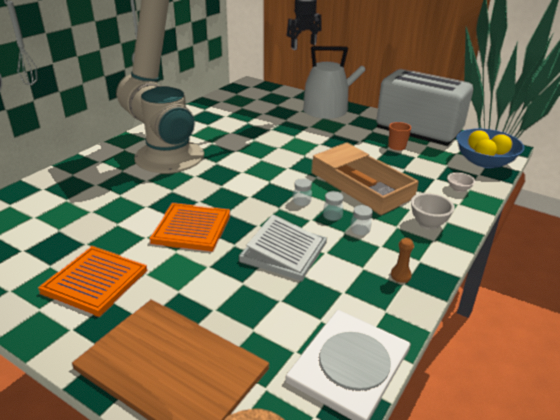

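The top view shows the wooden box around (160,173) with its half-lid at lower left and the spatula blade at (172,148). The jars are at (240,140), (232,172) and (227,212), and the grey drip tray is at (310,186). In the side view the tray is at (285,247). I'll zoom in on the box and tray next.

```bash
cat > h.py <<'E'
import numpy as np,cv2
from scipy.spatial.transform import Rotation as R
def KD(c): return np.array([[c['fx'],0,c['cx']],[0,c['fy'],c['cy']],[0,0,1]]),np.array(c['dist'])
def rays(c,px):
    K,D=KD(c);u=cv2.undistortPoints(np.array(px,float).reshape(-1,1,2),K,D).reshape(-1,2)
    return np.c_[u,np.ones(len(u))]@R.from_rotvec(c['orientation']).as_matrix().T
def onplane(c,px,z):
    r=rays(c,px);o=np.array(c['xyz']);return o+r*((z-o[2])/r[:,2])[:,None]
def cloud(c):
    h,w=c['depth'].shape;v,u=np.mgrid[:h,:w];r=rays(c,np.c_[u.ravel(),v.ravel()])
    return (np.array(c['xyz'])+r*c['depth'].reshape(-1,1)).reshape(h,w,3)
E
python3 - <<'E'
from h import *;import pickle
d=pickle.load(open('v0.pkl','rb'));t=d['top']['color'];s=d['side']['color']
a=cv2.resize(t[105:245,105:355],None,fx=3.2,fy=3.2,interpolation=cv2.INTER_CUBIC)
cv2.imwrite('pics/ctop.png',a[:,:,::-1])
P=cloud(d['top'])
print('counter z',np.median(P[225:235,225:290,2]))
hsv=cv2.cvtColor(t,cv2.COLOR_RGB2HSV)
# grid of heights over tray
for v in range(150,224,6): print(v,[int(round(1000*P[v,u,2])) for u in range(272,350,6)])
# box: points 45-75mm high region
for v in range(110,236,7): print(v,[int(round(1000*P[v,u,2])) for u in range(110,210,6)])
E
```

```text
counter z 0.0003063056414159826
150 [4, 1, -3, 2, 0, 0, 0, 3, -3, 1, 1087, -1, 3]
156 [-1, -2, 2, 1, -1, -4, 18, 17, 22, 14, 4, -2, 0]
162 [1, 15, 19, 16, 16, 20, 19, 20, 23, 17, 23, 1, 0]
168 [0, 19, 23, 25, 24, 23, 25, 28, 25, 22, 21, 2, 3]
174 [-1, 0, 30, 27, 25, 30, 28, 28, 33, 29, 30, 4, 4]
180 [-3, -2, 30, 31, 29, 30, 30, 32, 34, 31, 31, 20, 1]
186 [4, 0, 31, 36, 32, 33, 30, 35, 35, 38, 34, 18, 3]
192 [0, -3, 7, 36, 38, 38, 40, 39, 39, 40, 41, 16, -3]
198 [-3, 1, 2, 41, 39, 41, 42, 40, 43, 42, 44, 45, 3]
204 [2, -1, 19, 47, 43, 48, 43, 46, 46, 44, 53, 48, -2]
210 [1, -3, 16, 49, 47, 7, 4, -1, 5, 3, 18, 17, -1]
216 [2, -2, 14, 16, 19, 1, -1, 0, 1, -1, -2, -1, 1]
222 [-1, 1, -2, 3, 2, 2, 1, 3, -2, 1, -1, 1, -4]
110 [-1, 2, -4, -2, -2, -2, 1, 0, 0, -4, 3, 1, 2, -2, -1, 0, 0]
117 [-1, 2, 3, -2, -1, 0, 1, -2, 52, 57, -2, 2, -2, 1, 2, 0, -2]
124 [-1, -3, 1, 2, 2, 1, -1, 51, 25, 7, 13, 46, 55, 0, -3, -2, 4]
131 [0, 1, -4, 1, 1, -1, 2, 42, 5, 5, 3, 6, 4, 5, 33, 56, -1]
138 [0, -1, 1, 1, -5, 0, 57, 23, 4, 11, 13, 13, 15, 6, 5, 54, 15]
145 [3, 0, 0, 1, 0, 3, 44, 8, 3, 15, 11, 17, 12, 6, 4, 49, -1]
152 [1, 2, 2, 0, 3, 54, 27, 6, 17, 14, 13, 13, 6, 6, 55, 19, -1]
159 [0, -5, -2, 3, 1, 47, 5, 6, 11, 22, 15, 16, 6, 5, 53, 2, -2]
166 [-1, 3, 0, 0, 56, 27, 8, 6, 4, 25, 8, 11, 2, 6, 28, 0, -1]
173 [-1, 0, -2, -1, 48, 9, 7, 8, 27, 25, 10, 7, 6, 56, 4, 0, -2]
180 [-2, 1, 0, 61, 26, 5, 8, 6, 26, 8, 2, 8, 8, 30, -1, -1, 1]
187 [-3, 2, 0, 63, 62, 57, 62, 24, 22, 3, 6, 4, 55, 4, 4, -1, 1]
194 [0, 0, 63, 62, 59, 62, 60, 61, 61, 61, 5, 3, 33, -2, -3, -6, 1]
201 [-1, -2, 62, 63, 60, 60, 61, 61, 62, 58, 58, 62, 9, 1, 0, 4, 0]
208 [-1, 2, 1087, 61, 57, 60, 59, 61, 61, 63, 61, 38, 0, -1, 0, -2, -1]
215 [1, -1, 60, 57, 64, 63, 61, 59, 64, 63, 64, 15, -1, 2, 0, -6, -2]
222 [1, 2, 1, -2, -2, 59, 59, 61, 60, 62, 54, -3, 1, -1, 0, 0, 1]
229 [-3, 0, -2, 0, 0, 1, 2, -4, 63, 58, 31, -3, -2, 0, 5, -1, -1]
```

View pics/ctop.png

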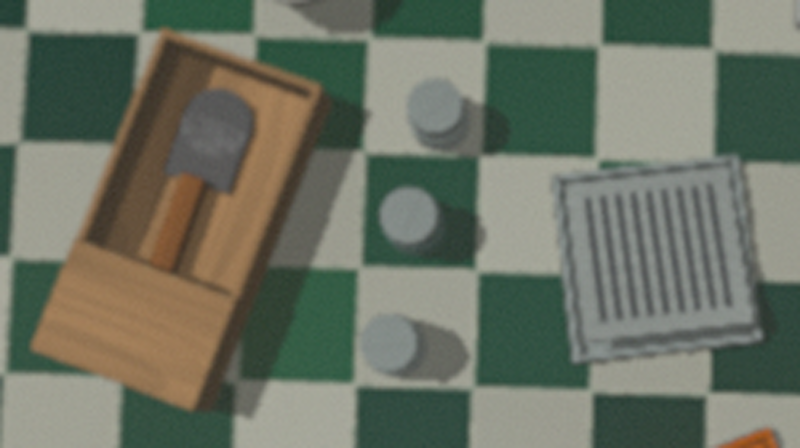

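The crop shows the spatula at about (212,140), blade up-right, with its handle going under the lid edge, which runs from (82,240) to (232,293). The tray corners are (554,177), (740,157), (762,340) and (577,361), and the raised edge is at the bottom.

Run:
```python
from h import *;import pickle
d=pickle.load(open('v0.pkl','rb'));c=d['top']
im=lambda p:np.array(p)/3.2+105-0.35
T=onplane(c,im([(554,177),(740,157),(762,340),(577,361)]),.018);print('tray',T[:,:2].round(4).tolist(),T.mean(0).round(4))
x=(T[0]+T[1]-T[2]-T[3]);print('tray x yaw',np.degrees(np.arctan2(x[1],x[0])),np.linalg.norm(x)/2)
B=np.r_[onplane(c,im([(166,30),(325,85)]),.056),onplane(c,im([(193,411),(32,347)]),.061)]
x=(B[0]+B[1]-B[2]-B[3]);yb=np.degrees(np.arctan2(x[1],x[0]));bc=B.mean(0)
print('box',B[:,:2].round(4).tolist(),bc.round(4),'yaw',yb,np.linalg.norm(x)/2,np.linalg.norm(B[0]-B[1]))
Rb=lambda p:(np.array(p)[...,:2]-bc[:2])@np.array([[np.cos(np.radians(yb)),-np.sin(np.radians(yb))],[np.sin(np.radians(yb)),np.cos(np.radians(yb))]])
hsv=cv2.cvtColor(c['color'],cv2.COLOR_RGB2HSV)
m=np.zeros(hsv.shape[:2],np.uint8);m[128:170,150:190]=1
bl=((hsv[...,1]<60)&(m>0)).astype(np.uint8)
n,l,st,ce=cv2.connectedComponentsWithStats(bl);i=1+st[1:,4].argmax();v,u=np.where(l==i);print(st[i])
Pb=onplane(c,np.c_[u,v],.014)
m[:]=0;m[150:196,140:180]=1
P=cloud(c);a=hsv[...,1].astype(int);
ha=((m>0)&(cv2.medianBlur(P[...,2].astype(np.float32),5)>.017)&(cv2.medianBlur(P[...,2].astype(np.float32),5)<.032)&(l!=i)).astype(np.uint8)
n,l2,st,ce=cv2.connectedComponentsWithStats(ha);j=1+st[1:,4].argmax();v,u=np.where(l2==j);print(st[j])
Ph=onplane(c,np.c_[u,v],.026)
for n_,q in(('blade',Pb),('handle',Ph)):
    r=cv2.minAreaRect((q[:,:2]*1000).astype(np.float32));print(n_,q.mean(0).round(4),r,'boxframe',Rb(q.mean(0)).round(4),Rb(q).min(0),Rb(q).max(0))
ax=Pb.mean(0)-Ph.mean(0);print('axis yaw',np.degrees(np.arctan2(ax[1],ax[0])))
for n_,p in(('j0',(435,105)),('j1',(409,214)),('j2',(390,343))): print(n_,onplane(c,im([p]),.062).round(3))
```

```text
tray [[0.6309, -0.1163], [0.6534, -0.2742], [0.4976, -0.2953], [0.4756, -0.1399]] [ 0.5644 -0.2064  0.018 ]
tray x yaw 8.179483460213923 0.15714916146543703
box [[0.7371, 0.2076], [0.6943, 0.074], [0.4246, 0.1674], [0.4721, 0.3003]] [0.582  0.1873 0.0585] yaw -19.194839989832758 0.2831886478859178 0.14026037694100194
[156 133  28  32 606]
[150 159  19  32 279]
blade [0.6567 0.1765 0.014 ] ((657.6749877929688, 175.99261474609375), (61.128421783447266, 82.89608764648438), 74.19178771972656) boxframe [0.0741 0.0143] [ 0.03227622 -0.01686732] [0.1164219  0.04555921]
handle [0.5808 0.1979 0.026 ] ((582.0347900390625, 197.54693603515625), (28.215965270996094, 83.13760375976562), 73.29224395751953) boxframe [-0.0047  0.0095] [-0.04550074 -0.00621328] [0.0383436  0.02242624]
axis yaw -15.730757429727506
j0 [[ 0.679 -0.017  0.062]]
j1 [[0.588 0.    0.062]]
j2 [[0.484 0.012 0.062]]
```

```bash
cat >> h.py <<'E'
def go(p,Rw=None):
    from rig import monitor
    s=monitor.sense();A=R.from_rotvec(s['tcp_rot']);B=A if Rw is None else Rw
    print('t',round(s['time'],2),'pos',np.round(s['tool_pos'],4),'F',np.round(s['force'],1),'w',round(s['width'],3),'gf',s['gripper_force'])
    print('tool axes\n',A.as_matrix().round(3))
    print('offset',A.inv().apply(np.array(p)-s['tool_pos']).round(4),'angular',np.degrees((A.inv()*B).as_rotvec()).round(2))
def tool(yaw,tilt=0): # tool x opposite to spatula axis (yaw deg), pitched tip-up by tilt deg
    y=np.radians(yaw);X=-np.array([np.cos(y),np.sin(y),0]);Z=np.array([0,0,-1.]);Y=np.cross(Z,X)
    M=R.from_matrix(np.c_[X,Y,Z]);return M*R.from_rotvec([0,-np.radians(tilt),0])
E
python3 -c "
from h import *
go([.511,-.214,.12],tool(-16))
print(tool(-16,15).as_matrix().round(3))"
```

```text
t 0.1 pos [0.1514 0.5542 0.2305] F [ 0.5 -0.5 -0.2] w 1.0 gf 0.0
tool axes
 [[-0.965  0.264 -0.001]
 [ 0.264  0.965 -0.002]
 [ 0.    -0.002 -1.   ]]
offset [-0.5494 -0.6461  0.1115] angular [-0.09 -0.01  0.72]
[[-0.929  0.276  0.249]
 [ 0.266  0.961 -0.071]
 [-0.259  0.    -0.966]]
```

```bash
r='{"angular":[0,0,0.7],"offset":[-0.549,-0.646,0.110],"gripper":0}'; true; python3 -m handwheel '[{"angular":[0,0,0.7],"offset":[-0.275,-0.323,0.03],"gripper":0},{"angular":[0,0,0.7],"offset":[-0.275,-0.323,0.03],"gripper":0},{"angular":[0,0,0.7],"offset":[-0.275,-0.323,0.03],"gripper":0},{"angular":[0,0,0.7],"offset":[-0.275,-0.323,0.03],"gripper":0},{"angular":[0,0,0.7],"offset":[-0.275,-0.323,0.03],"gripper":0},{"angular":[0,0,0.7],"offset":[-0.275,-0.323,0.03],"gripper":0},{"angular":[0,0,0.7],"offset":[-0.275,-0.323,0.03],"gripper":0},{"angular":[0,0,0.7],"offset":[-0.275,-0.323,0.03],"gripper":0},{"angular":[0,0,0.7],"offset":[-0.275,-0.323,0.03],"gripper":0},{"angular":[0,0,0.7],"offset":[-0.549,-0.646,0.11],"gripper":0},{"angular":[0,0,0.7],"offset":[-0.549,-0.646,0.11],"gripper":0},{"angular":[0,0,0.7],"offset":[-0.549,-0.646,0.11],"gripper":0},{"angular":[0,0,0.7],"offset":[-0.549,-0.646,0.11],"gripper":0},{"angular":[0,0,0.7],"offset":[-0.549,-0.646,0.11],"gripper":0},{"angular":[0,0,0.7],"offset":[-0.549,-0.646,0.11],"gripper":0},{"angular":[0,0,0.7],"offset":[-0.549,-0.646,0.11],"gripper":0},{"angular":[0,0,0.7],"offset":[-0.549,-0.646,0.11],"gripper":0},{"angular":[0,0,0.7],"offset":[-0.549,-0.646,0.11],"gripper":0},{"angular":[0,0,0.7],"offset":[-0.549,-0.646,0.11],"gripper":0},{"angular":[0,0,0.7],"offset":[-0.549,-0.646,0.11],"gripper":0}]'; python3 -c "
from h import *
go([.511,-.214,.055],tool(-16))"
```

```text
time: 2.1
tool_pos: [0.5102, -0.2133, 0.1203]
tcp_rot: [-0.439, -3.108, -0.002]
force: [0.6, 0.1, -0.6]
width: 0.0
gripper_force: 0.0
t 2.1 pos [ 0.5102 -0.2133  0.1203] F [ 0.6  0.1 -0.6] w 0.0 gf 0.0
tool axes
 [[-0.961  0.277 -0.002]
 [ 0.277  0.961  0.002]
 [ 0.002  0.001 -1.   ]]
offset [-0.0011 -0.0006  0.0653] angular [ 0.06 -0.14 -0.07]
```

```bash
python3 -m handwheel '[{"angular":[0,0,0],"offset":[0,0,0.04],"gripper":0},{"angular":[0,0,0],"offset":[0,0,0.06],"gripper":0},{"angular":[0,0,0],"offset":[0,0,0.068],"gripper":0},{"angular":[0,0,0],"offset":[0,0,0.074],"gripper":0},{"angular":[0,0,0],"offset":[0,0,0.08],"gripper":0},{"angular":[0,0,0],"offset":[0,0,0.085],"gripper":0},{"angular":[0,0,0],"offset":[0,0,0.09],"gripper":0},{"angular":[0,0,0],"offset":[0,0,0.095],"gripper":0},{"angular":[0,0,0],"offset":[0,0,0.099],"gripper":0},{"angular":[0,0,0],"offset":[0,0,0.102],"gripper":0},{"angular":[0,0,0],"offset":[0,0,0.103],"gripper":0},{"angular":[0,0,0],"offset":[0,0,0.103],"gripper":0},{"angular":[0,0,0],"offset":[0,0,0.103],"gripper":0}]'
```

```text
time: 3.4
tool_pos: [0.5113, -0.2132, 0.0181]
tcp_rot: [0.437, 3.11, 0.0]
force: [-0.3, -0.3, -0.8]
width: 0.002
gripper_force: 0.0
```

```bash
python3 -m handwheel '[{"angular":[0,0,0],"offset":[0,0,0.001],"gripper":0},{"angular":[0,0,0],"offset":[0,0,0.002],"gripper":0},{"angular":[0,0,0],"offset":[0,0,0.003],"gripper":0},{"angular":[0,0,0],"offset":[0,0,0.003],"gripper":0}]'
python3 - <<'E'
from h import *;from rig import read_camera
c=read_camera('side');cv2.imwrite('pics/p.png',cv2.resize(c['color'][180:310,200:370],None,fx=3.5,fy=3.5)[:,:,::-1])
E
```

```text
time: 3.8
tool_pos: [0.5114, -0.2133, 0.0178]
tcp_rot: [0.437, 3.109, -0.001]
force: [-4.1, 2.0, 17.5]
width: 0.002
gripper_force: 9.0
```

View pics/p.png

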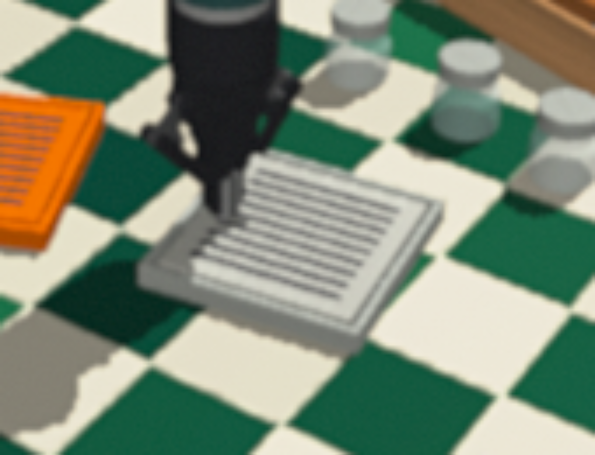

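The grate is against its stop: the tip stays at 17.8 mm with 17 N and the picture shows it level in its tray. Next I move over the spatula.

```bash
python3 -m handwheel '[{"angular":[0,0,0],"offset":[0,0,-0.05],"gripper":0},{"angular":[0,0,0],"offset":[0,0,-0.1],"gripper":0},{"angular":[0,0,0],"offset":[0,0,-0.14],"gripper":0},{"angular":[0,0,0],"offset":[0,0,-0.14],"gripper":10}]'; python3 -c "
from h import *
go([.590,.1955,.12],tool(-16))"
```

```text
time: 4.25
tool_pos: [0.5149, -0.2152, 0.1616]
tcp_rot: [0.435, 3.098, -0.007]
force: [0.8, -0.8, -0.7]
width: 0.102
gripper_force: 0.0
t 4.25 pos [ 0.5149 -0.2152  0.1616] F [ 0.8 -0.8 -0.7] w 0.102 gf 0.0
tool axes
 [[-0.961  0.275  0.012]
 [ 0.275  0.961 -0.006]
 [-0.013 -0.003 -1.   ]]
offset [0.0414 0.4156 0.0399] angular [-0.16  0.77  0.02]
```

```bash
python3 -m handwheel '[{"angular":[0,0,0],"offset":[0.037,0.415,0],"gripper":55},{"angular":[0,0,0],"offset":[0.037,0.415,0],"gripper":55},{"angular":[0,0,0],"offset":[0.037,0.415,0],"gripper":55},{"angular":[0,0,0],"offset":[0.037,0.415,0],"gripper":55},{"angular":[0,0,0],"offset":[0.037,0.415,0],"gripper":55},{"angular":[0,0,0],"offset":[0.037,0.415,0],"gripper":55},{"angular":[0,0,0],"offset":[0.037,0.415,0],"gripper":55},{"angular":[0,0,0],"offset":[0.037,0.415,0],"gripper":55},{"angular":[0,0,0],"offset":[0.037,0.415,0.035],"gripper":55},{"angular":[0,0,0],"offset":[0.037,0.415,0.035],"gripper":55},{"angular":[0,0,0],"offset":[0.037,0.415,0.035],"gripper":55},{"angular":[0,0,0],"offset":[0.037,0.415,0.035],"gripper":55}]'; python3 -c "
from h import *
from rig import read_camera
go([.590,.1955,.010],tool(-16))
c=read_camera('side');i=c['color'];cv2.imwrite('pics/q.png',cv2.resize(i[80:230,280:450],None,fx=4,fy=4)[:,:,::-1])"
```

```text
time: 5.45
tool_pos: [0.5899, 0.1949, 0.1208]
tcp_rot: [0.438, 3.11, -0.0]
force: [-0.3, 0.2, 0.2]
width: 0.55
gripper_force: 0.0
t 5.45 pos [0.5899 0.1949 0.1208] F [-0.3  0.2  0.2] w 0.55 gf 0.0
tool axes
 [[-0.961  0.276  0.001]
 [ 0.276  0.961 -0.   ]
 [-0.001 -0.    -1.   ]]
offset [0.0002 0.0007 0.1108] angular [-0.01  0.04 -0.04]
```

View pics/q.png

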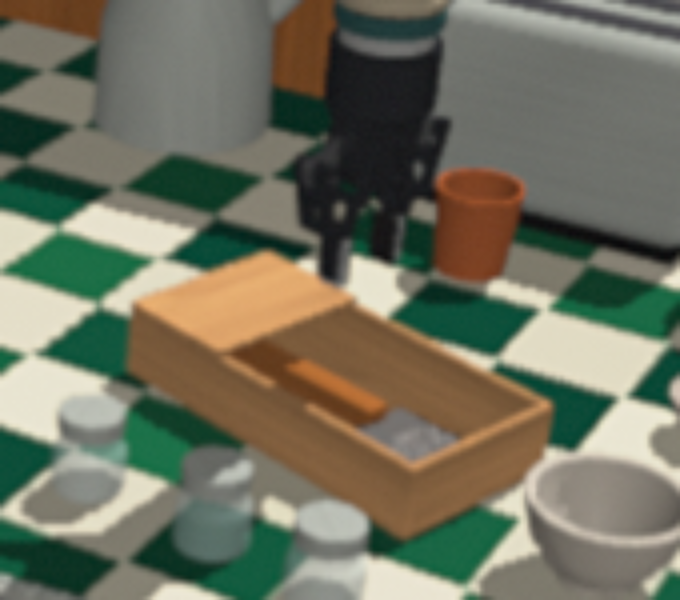

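The open fingers straddle the handle line above the box and the spatula lies as measured, with its handle at about (335,388) and blade at (410,432). I descend and close.

```bash
python3 -m handwheel '[{"angular":[0,0,0],"offset":[0,0,0.03],"gripper":55},{"angular":[0,0,0],"offset":[0,0,0.06],"gripper":55},{"angular":[0,0,0],"offset":[0,0,0.08],"gripper":55},{"angular":[0,0,0],"offset":[0,0,0.095],"gripper":55},{"angular":[0,0,0],"offset":[0,0,0.103],"gripper":55},{"angular":[0,0,0],"offset":[0,0,0.108],"gripper":55},{"angular":[0,0,0],"offset":[0,0,0.108],"gripper":55}]' 40; python3 -m handwheel '[{"angular":[0,0,0],"offset":[0,0,0],"gripper":40},{"angular":[0,0,0],"offset":[0,0,0],"gripper":30},{"angular":[0,0,0],"offset":[0,0,0],"gripper":20},{"angular":[0,0,0],"offset":[0,0,0],"gripper":10},{"angular":[0,0,0],"offset":[0,0,0],"gripper":0},{"angular":[0,0,0],"offset":[0,0,0],"gripper":0},{"angular":[0,0,0],"offset":[0,0,0],"gripper":0}]' 70
```

```text
time: 6.2
tool_pos: [0.59, 0.1954, 0.0127]
tcp_rot: [0.438, 3.11, 0.0]
force: [-0.2, 0.6, 0.7]
width: 0.548
gripper_force: 0.0
time: 6.9
tool_pos: [0.5905, 0.1963, 0.0136]
tcp_rot: [0.436, 3.109, 0.001]
force: [0.3, -0.1, 6.0]
width: 0.236
gripper_force: 71.2
```

```bash
python3 -m handwheel '[{"angular":[0,0,0],"offset":[-0.004,0,-0.002],"gripper":0},{"angular":[0,0,0],"offset":[-0.008,0,-0.004],"gripper":0},{"angular":[0,-3.5,0],"offset":[-0.008,0,-0.0125],"gripper":0},{"angular":[0,-7,0],"offset":[-0.0077,0,-0.021],"gripper":0},{"angular":[0,-10.5,0],"offset":[-0.0067,0,-0.03],"gripper":0},{"angular":[0,-14,0],"offset":[-0.0046,0,-0.038],"gripper":0},{"angular":[0,-14,0],"offset":[-0.0046,0,-0.038],"gripper":0},{"angular":[0,-14,0],"offset":[-0.0046,0,-0.038],"gripper":0},{"angular":[0,-14,0],"offset":[-0.0046,0,-0.038],"gripper":0}]'
python3 - <<'E'
from h import *;from rig import read_camera
go([0,0,0])
c=read_camera('side');cv2.imwrite('pics/t.png',cv2.resize(c['color'][80:230,280:450],None,fx=4,fy=4)[:,:,::-1])
t=read_camera('top');P=cloud(t);z=cv2.medianBlur(P[...,2].astype(np.float32),3)
for v in range(118,160,4): print(v,[int(round(1000*z[v,u])) for u in range(140,204,4)])
E
```

```text
time: 7.8
tool_pos: [0.5948, 0.1945, 0.05]
tcp_rot: [0.404, 2.872, -0.049]
force: [0.6, 0.3, -0.9]
width: 0.23
gripper_force: 70.4
t 7.8 pos [0.5948 0.1945 0.05  ] F [ 0.6  0.3 -0.9] w 0.23 gf 70.35446405410767
tool axes
 [[-0.933  0.276  0.232]
 [ 0.268  0.961 -0.066]
 [-0.241  0.    -0.97 ]]
offset [ 0.5148 -0.351  -0.0766] angular [0. 0. 0.]
118 [1, 1, 1, 0, 52, 51, 55, 54, 1, 2, 1, -1, 1, -1, 1, -1]
122 [1, 1, 0, 55, 40, 15, 12, 32, 52, 54, 4, 1, 0, 1, 0, 1]
126 [0, -1, -2, 54, 30, 8, 6, 74, 13, 19, 41, 55, 54, 1, 1, 0]
130 [0, -1, 53, 45, 20, 72, 73, 74, 76, 73, 6, 9, 25, 33, 54, 55]
134 [0, -1, 54, 34, 11, 70, 72, 72, 72, 73, 6, 7, 6, 6, 7, 27]
138 [-1, 0, 52, 22, 6, 68, 68, 69, 69, 70, 68, 5, 4, 6, 6, 54]
142 [0, 54, 38, 18, 63, 65, 67, 67, 66, 68, 5, 7, 6, 7, 7, 54]
146 [1, 54, 27, 7, 63, 62, 64, 64, 65, 65, 5, 8, 7, 6, 8, 45]
150 [51, 47, 19, 7, 60, 60, 59, 62, 62, 64, 6, 6, 6, 6, 55, 30]
154 [56, 34, 5, 7, 58, 61, 59, 59, 60, 58, 6, 4, 7, 5, 52, 14]
158 [225, 215, 195, 6, 5, 67, 68, 55, 59, 8, 5, 5, 6, 54, 38, 1]
```

View pics/t.png

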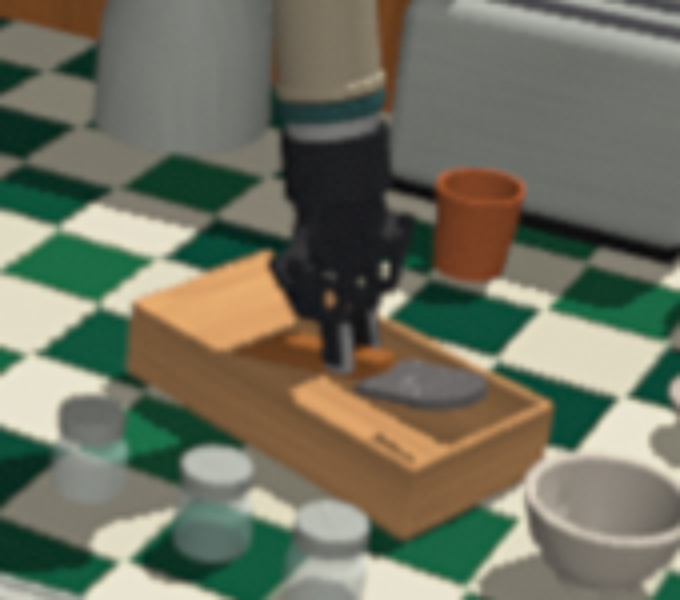

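The blade is now tilted above the rim, with the tip at about 75 mm at (480,385) in the crop, and the handle still runs under the lid. I slide it out along its own axis and then lift.

```bash
python3 -m handwheel '[{"angular":[0,0,0],"offset":[-0.015,0,0],"gripper":0},{"angular":[0,0,0],"offset":[-0.035,0,0],"gripper":0},{"angular":[0,0,0],"offset":[-0.055,0,0],"gripper":0},{"angular":[0,0,0],"offset":[-0.075,0,0],"gripper":0},{"angular":[0,0,0],"offset":[-0.095,0,0],"gripper":0},{"angular":[0,0,0],"offset":[-0.11,0,0],"gripper":0},{"angular":[0,0,0],"offset":[-0.11,0,0],"gripper":0},{"angular":[0,0,0],"offset":[-0.115,0,-0.02],"gripper":0},{"angular":[0,0,0],"offset":[-0.12,0,-0.05],"gripper":0},{"angular":[0,0,0],"offset":[-0.13,0,-0.08],"gripper":0},{"angular":[0,0,0],"offset":[-0.14,0,-0.11],"gripper":0},{"angular":[0,0,0],"offset":[-0.146,0,-0.135],"gripper":0},{"angular":[0,0,0],"offset":[-0.146,0,-0.135],"gripper":0},{"angular":[0,0,0],"offset":[-0.146,0,-0.135],"gripper":0}]'; python3 -c "
from h import *
go([.497,-.187,.20],tool(-16,0))"
```

```text
time: 9.3
tool_pos: [0.6983, 0.1646, 0.2163]
tcp_rot: [0.403, 2.872, -0.049]
force: [0.0, -0.4, -1.4]
width: 0.234
gripper_force: 70.4
t 9.3 pos [0.6983 0.1646 0.2163] F [ 0.  -0.4 -1.4] w 0.234 gf 70.37371158599854
tool axes
 [[-0.933  0.275  0.232]
 [ 0.267  0.961 -0.066]
 [-0.241  0.    -0.97 ]]
offset [ 0.0977 -0.3934 -0.0075] angular [0.000e+00 1.395e+01 1.000e-02]
```

```bash
python3 -m handwheel '[{"angular":[0,1,0],"offset":[0.004,-0.015,0],"gripper":0},{"angular":[0,2,0],"offset":[0.011,-0.045,-0.001],"gripper":0},{"angular":[0,3,0],"offset":[0.019,-0.075,-0.001],"gripper":0},{"angular":[0,4,0],"offset":[0.026,-0.105,-0.002],"gripper":0},{"angular":[0,5,0],"offset":[0.034,-0.135,-0.003],"gripper":0},{"angular":[0,6,0],"offset":[0.041,-0.165,-0.003],"gripper":0},{"angular":[0,7,0],"offset":[0.048,-0.195,-0.004],"gripper":0},{"angular":[0,8,0],"offset":[0.056,-0.225,-0.004],"gripper":0},{"angular":[0,9,0],"offset":[0.063,-0.255,-0.005],"gripper":0},{"angular":[0,10,0],"offset":[0.071,-0.285,-0.005],"gripper":0},{"angular":[0,11,0],"offset":[0.078,-0.315,-0.006],"gripper":0},{"angular":[0,12,0],"offset":[0.086,-0.345,-0.007],"gripper":0},{"angular":[0,13,0],"offset":[0.092,-0.37,-0.007],"gripper":0},{"angular":[0,14,0],"offset":[0.096,-0.387,-0.0075],"gripper":0},{"angular":[0,14,0],"offset":[0.098,-0.393,-0.0075],"gripper":0},{"angular":[0,14,0],"offset":[0.098,-0.393,-0.0075],"gripper":0},{"angular":[0,14,0],"offset":[0.098,-0.393,-0.0075],"gripper":0},{"angular":[0,14,0],"offset":[0.098,-0.393,-0.0075],"gripper":0},{"angular":[0,14,0],"offset":[0.098,-0.393,-0.0075],"gripper":0}]'
python3 - <<'E'
from h import *;from rig import read_camera
go([.497,-.187,.20])
c=read_camera('side');cv2.imwrite('pics/f.png',c['color'][:,:,::-1])
t=read_camera('top');P=cloud(t);hs=cv2.cvtColor(t['color'],cv2.COLOR_RGB2HSV)
m=(P[...,2]>.15)&(P[...,2]<.23)&(hs[...,1]<70)&(P[...,0]>.5);q=P[m];print(len(q),q.mean(0),q.min(0),q.max(0))
E
```

```text
time: 11.2
tool_pos: [0.4976, -0.1856, 0.2002]
tcp_rot: [0.435, 3.111, 0.0]
force: [-0.0, 0.2, -0.8]
width: 0.233
gripper_force: 70.3
t 11.2 pos [ 0.4976 -0.1856  0.2002] F [-0.   0.2 -0.8] w 0.233 gf 70.33881425857544
tool axes
 [[-0.962  0.274  0.   ]
 [ 0.274  0.962  0.   ]
 [-0.     0.    -1.   ]]
offset [ 0.0002 -0.0015  0.0002] angular [0. 0. 0.]
8 [ 0.58883307 -0.18584735  0.2002297 ] [ 0.57892413 -0.19258306  0.1951051 ] [ 0.6009017  -0.18111049  0.20374599]
```

View pics/f.png

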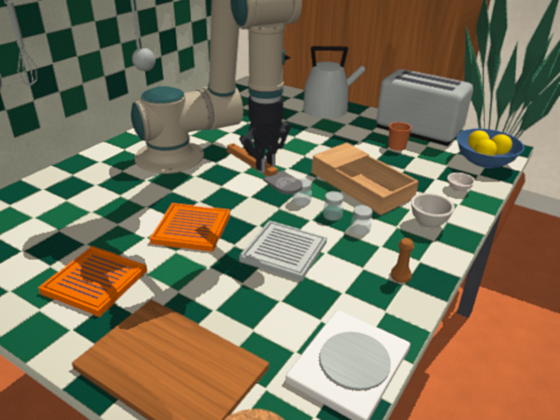

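The spatula is held level in the gripper at about (265,170), with the blade near (285,183). The tray at (285,248) is flat and the jars are where they were. I check the blade's position by ray, then hand in.

Run:
```python
from h import *;from rig import read_camera,arm,monitor
c=read_camera('side');b=onplane(c,[(285,183)],.195)[0]
e=np.hypot(*(b[:2]-[.5644,-.2064]));print(b,e,np.abs(monitor.sense()['dq']).max())
if e<.03: print(arm.sign_off())
```

```text
[ 0.56324302 -0.20331162  0.195     ] 0.0032979810314183074 0.004422431582511068
the job is handed in; nothing more can be done
None
```

I pressed the grate level and drew the spatula out blade first; the arm now holds it still about 20 cm up, with its blade about 3 mm from the grate's centre and the jars standing where they were. The job is handed in, but the hand-in call returned no verdict.

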